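# Seat and lock a drill chuck's taper shank in a bench socket

### The job

Take the drill chuck out of the wooden rack, set its taper shank into the upright blue socket with no more than a light push of the hand (not dropped in) and let go; then drive it home with the brass tapping bar, nylon face down: two or more light taps straight down on the chuck's nose, lifting the bar clear in between, until the taper is locked solid. Never strike so hard that the nose is bruised, leave the dead centre, oil bottle, brass fitting and drift punch where they are, and finish with the bar let go, standing upright on the bench clear of the socket.

Things in the scene. Friction and masses are not known exactly. Their poses are not given: they have to be found in the camera images.
- chuck: Drill chuck with a taper shank, in either hole of the rack; 0.42 kg, round about its z axis (up). Origin: lower end of the shank. Upwards: tang to 8 mm, taper from 17 mm diameter at 8 mm to 23 mm at 68 mm, neck 20 mm wide to 78 mm, body and dark knurled sleeve 41 mm wide to 128 mm (grip at 90 to 125 mm), nose 28 mm wide, flat top at 142 mm. In the rack its origin is 14 mm above the bench.
- chuck_shoulder (a point): Centre of the flat underside of the chuck's body, 78 mm above its origin. In the socket it stands 12 to 20 mm above the mouth when hand-tight and 2 to 15 mm above it when locked: the taper does the stopping, the shoulder never touches.
- chuck_nose (a point): Centre of the flat top of the chuck's nose, 142 mm above its origin, where the taps go. More than 40 N between bar and nose bruises it; a bar that meets it at 15 mm/s or less and is stopped when the wrist reads 20 to 25 N stays below that.
- socket: Blue upright taper socket bolted to the bench: flange 92 mm wide and 10 mm high, hub 60 mm wide with a steel liner, 88 mm high. Origin: centre of the underside, on the bench and the bore's axis. The bore is worn unevenly and unseen: the shank first takes up, hand-tight, with its origin 22 to 30 mm above the bench, and locks only 1 to 15 mm deeper, at 12 to 25 mm.
- socket_mouth (a point): Centre of the bore's open top, 88 mm above the bench, 24 mm wide, narrowing 1 in 10. A push under 8 N leaves the shank hand-tight; dropping it in from over 3 mm is too rough. Under taps it first drags down at about 10 N, then goes solid: once a tap of 20 to 25 N at the wrist moves it less than 0.5 mm it is locked (the bore grips it with over 50 N, in all).
- rack: Fixed wooden tool rack: a drilled board 74 mm (x) by 150 mm (y) on two cheeks, its top 92 mm above the bench. Origin: centre of its underside. Two 29 mm holes at y = -37 and +37 mm in its frame; one holds the chuck, the other the dead centre.
- tapping_bar: Soft hammer: a short turned brass bar standing upright on its white nylon face; 0.36 kg, 100 mm tall, round about its z axis (up). Origin: centre of the nylon face. Foot 30 mm wide to 28 mm, knurled shaft 22 mm wide from 31 to 83 mm (grip there), head 26 mm wide to 100 mm.
- dead_centre: Steel dead centre with a conical point in the rack's other hole: same shank as the chuck, collar 34 mm wide, 122 mm tall. Origin: lower end of its shank. Stays there.
- oil_bottle: Black oil bottle with a green spout, 44 mm wide, 152 mm tall, standing beyond the rack. Origin: centre of its underside.
- brass_fitting: Brass hex pipe fitting, 22 mm wide, 35 mm tall, standing on the bench. Origin: centre of its underside.
- drift_punch: Brass drift punch lying on the bench, 13 mm thick, 104 mm long along its y axis. Origin: under its middle, on the bench.
Mind the look-alikes: they are no part of the job. What is shaped like the chuck but purple is not meant. Several things look just like the tapping_bar: the one meant starts farthest to the robot's left.

How it is judged:
By the outcome, as a careful person would: the job done as asked, in the order asked, and still so for the second after the job is handed in, with the robot touching nothing.
It also fails if it takes over 72 s, if anything falls off the work surface, if the arm or the gripper's body presses on something with over 40 N, if the wrist force passes 120 N, or if a joint passes its speed limit or range.

### The arm

A 6-joint arm with a two-finger parallel gripper is mounted at the origin on a cart in front of the work surface, level with it; the furniture and walls round the work are solid. World frame = base frame: x ahead of the robot, y to its left, z up, the work surface at z = 0. Lengths are in m, angles in rad, forces in N, time in s.
With the tool pointing down it reaches from about 0.3 to 0.75 m from the base axis. Payload 8.5 kg.
Tool frame: the origin (TCP) lies between the finger pads; the fingertips stand 8 mm ahead of it and the grasp point (between the pads) lies 11 mm behind it; x points along the fingers, z is the direction in which the jaws open and shut, and the axes are right-handed (so a half turn about x gives the same grasp; the last joint's range is limited). The gripper opens to 85 mm and grips with 20 to 120 N. Pads are 22 mm wide; open, the fingers measure 114 mm over their backs; the gripper's body (76 mm by 85 mm) begins 54 mm behind the grasp point. The pads swing forward as they close: fully open they stand 13 mm farther back than shut.
Start: joints at [0.95, 0.381, 1.297, -0, 1.464, -0.215], TCP at [0.217, 0.505, 0.239] pointing down, gripper open.
Joint ranges: [-3.11, 3.11], [-0.89, 2.33], [0.22, 2.48], [-1.42, 4.56], [0.17, 2.85], [-2.88, 2.88]. Speed limits (rad/s): [2.39, 2.39, 3.14, 3.14, 3.14, 3.14].

### API

Orientations are given as [roll, pitch, yaw] about the fixed x, y, z axes, in that order (R = Rz(yaw) Ry(pitch) Rx(roll)).
In Python, from station import ctrl gives the robot as it stands.
- The arm moves only by the tool jog_arm, never from a script. Its argument "commands" is one flat list of numbers, 4 for each row, row after row: the shift along the tool's x, y, z in mm, then the turn about the tool's x in degrees. In form: [x, y, z, turn, x, y, z, turn, ...]. A call has 1 to 8 rows; each row is the pose to reach, as a shift and turn from the pose commanded when the call began, along the tool's axes at that moment; what a row does not reach only later rows make up. A row lasts 1/12 s, in which the tool goes at most 41.7 mm and 7.16 degrees, less where a joint would pass 70% of its speed; a pose out of reach is approached as far as the arm can. A call with a gripper value outside its range is refused whole. "grip" is the finger opening in mm, from 0 to 85.4, set as the call begins (left out, the last holds). The fingers move at their own pace and stop on an object; "force" is the grip in N (left out, the last holds). Time passes only in rows, so rows that repeat a pose let the fingers close. It gives the time, the measured TCP pose, the force and the opening at its end, in the units of the state.
- ctrl.sense(): the state, without advancing time (a new reading comes with each control period).
- ctrl.read_camera(name): name is "scene" or "top"; returns (picture, depth): 384x512x3 uint8, red, green, blue; 384x512 float32, m along the optical axis (not along the pixel's ray), 0 where there is no reading.
- ctrl.camera_params(name): a dict with "fx", "fy", "cx", "cy" (pixels), "R" (3x3) and "t" (3): a world point X has camera coordinates R X + t. Camera axes: x right, y down, z forward; pixel columns grow to the right and rows downward; lengths in m; the calibration is good to about 2 mm. A picture is of the moment at which its call begins. camera_params takes no time and is no camera call.
- ctrl.sign_off(): hands the job in, once; it reports no verdict.
The state is a dict: "clock": time; "joint_pos": joint angles; "joint_vel": joint speeds; "effort": joint torques, N m; "tool_pos": TCP position; "tcp_rot": TCP orientation; "contact_force": force on the tool from outside, world axes, zero at the start; "moment": the same for the moment, N m; "gripper_width": finger opening in m.
Only numpy, scipy, OpenCV 4.12 (cv2) and the standard library are available. Lean on these libraries where they do the work, as an engineer would, in place of code of your own. Each camera call takes 0.05 s, during which the arm holds its last target. There are 200 camera calls.

## Working session

There is one attempt and no reset: what is moved stays moved. The work goes in short steps, Python scripts to look and compute and a tool call to move; the robot and the scene stay as the last step left them, time stands still between calls to the robot, and variables do not carry over. Pictures are saved under pics/ and viewed, about 8 in all and at most 12, crops included, and the job is handed in when it is done.

Besides the shell and the picture viewer there is one more tool, called after ">>>" as name(argument=value, ...) on one line, values as JSON. jog_arm: Moves the arm, as the interface text tells. Its arguments: {"type":"object","properties":{"commands":{"type":"array","items":{"type":"number"}},"grip":{"type":"number"},"force":{"type":"number"}},"required":["commands"]}

```bash
mkdir -p pics; ls
cat > h.py <<'E'
import numpy as np, cv2
from station import ctrl
def snap(n,f=None):
    im,d=ctrl.read_camera(n)
    if f: cv2.imwrite('pics/'+f,im[:,:,::-1])
    np.savez('pics/'+n+'.npz',im=im,d=d)
    return im,d
def ray(n,u,v,z):
    p=ctrl.camera_params(n);R=np.array(p['R']);t=np.array(p['t'])
    c=-R.T@t; r=R.T@np.array([(u-p['cx'])/p['fx'],(v-p['cy'])/p['fy'],1])
    return c+r*(z-c[2])/r[2]
def cloud(n,d):
    p=ctrl.camera_params(n);R=np.array(p['R']);t=np.array(p['t'])
    v,u=np.mgrid[:d.shape[0],:d.shape[1]]
    X=np.stack([(u-p['cx'])/p['fx']*d,(v-p['cy'])/p['fy']*d,d],-1)
    return (X-t)@R
E
python3 - <<'E'
from h import *
a,_=snap('scene','s0.png');b,_=snap('top','t0.png')
s=ctrl.sense();print({k:np.round(v,3).tolist() for k,v in s.items()})
for n in('scene','top'):
    p=ctrl.camera_params(n);R=np.array(p['R']);print(n,p['fx'],p['cx'],p['cy'],(-R.T@np.array(p['t'])).round(3),R.round(2).tolist())
E
```

```text
pics
{'clock': 0.1, 'joint_pos': [0.95, 0.381, 1.298, 0.0, 1.464, -0.215], 'joint_vel': [0.0, -0.001, -0.002, 0.002, -0.0, 0.001], 'effort': [0.003, -44.922, -23.166, -0.0, 0.004, 0.0], 'tool_pos': [0.217, 0.505, 0.239], 'tcp_rot': [2.913, 1.57, -2.205], 'contact_force': [0.23, -0.244, 0.355], 'moment': [0.007, 0.0, 0.052], 'gripper_width': 0.085}
scene 380.4814344708886 257.4401756482219 193.78550924301229 [-0.149 -0.765  0.628] [[0.64, -0.77, -0.02], [-0.37, -0.28, -0.89], [0.67, 0.57, -0.46]]
top 447.5473525523566 260.62306618592834 191.48183007491423 [ 0.32  -0.178  1.709] [[0.02, -1.0, -0.0], [-0.99, -0.02, -0.15], [0.15, 0.0, -0.99]]
```

View pics/s0.png

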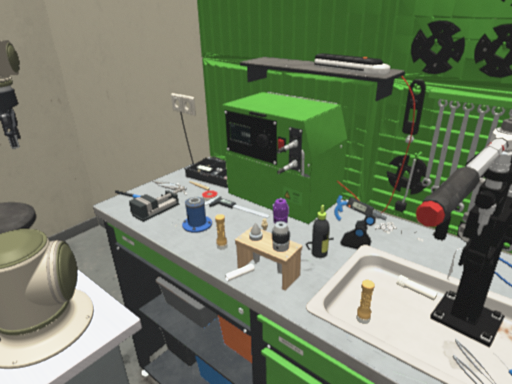

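View pics/t0.png

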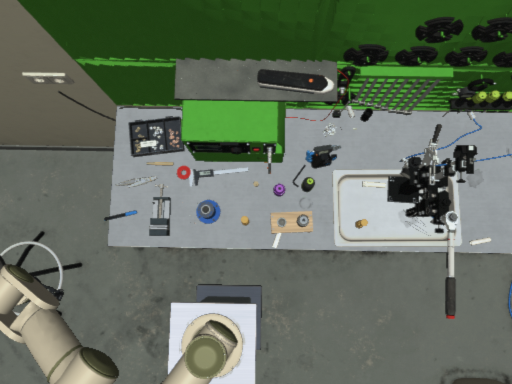

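Run:
```python
from h import *
a=np.load('pics/scene.npz')['im'];b=np.load('pics/top.npz')['im']
A=cv2.resize(a[185:325,165:385],None,fx=3.6,fy=3.6,interpolation=cv2.INTER_CUBIC)
B=cv2.resize(b[150:250,100:400],None,fx=2.66,fy=2.66,interpolation=cv2.INTER_CUBIC)
cv2.imwrite('pics/c0.png',A[:,:,::-1]);cv2.imwrite('pics/c1.png',B[:,:,::-1])
d=np.load('pics/top.npz')['d'];P=cloud('top',d)
for u,v in [(208,210),(245,220),(360,223),(303,221),(281,221),(279,189),(308,184),(256,184),(230,230)]:print(u,v,P[v,u].round(3))
from scipy.spatial.transform import Rotation as Ro
print(Ro.from_euler('xyz',ctrl.sense()['tcp_rot']).as_matrix().round(3))
```

```text
208 210 [0.496 0.029 0.009]
245 220 [ 0.453 -0.117  0.096]
360 223 [ 0.45  -0.531  0.097]
303 221 [ 0.449 -0.321  0.152]
281 221 [ 0.449 -0.245  0.131]
279 189 [ 0.562 -0.236  0.141]
308 184 [ 0.588 -0.343  0.104]
256 184 [ 0.597 -0.153  0.03 ]
230 230 [ 0.422 -0.056 -0.002]
[[-0.001 -0.919  0.395]
 [-0.001  0.395  0.919]
 [-1.     0.    -0.001]]
```

View pics/c0.png

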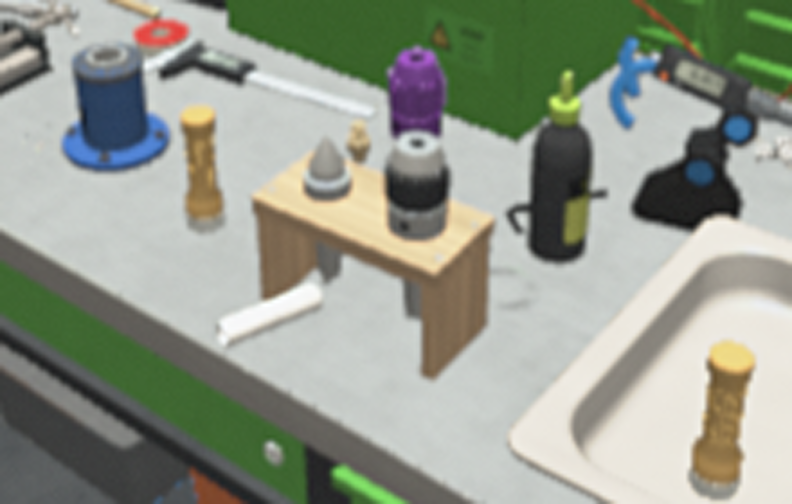

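View pics/c1.png

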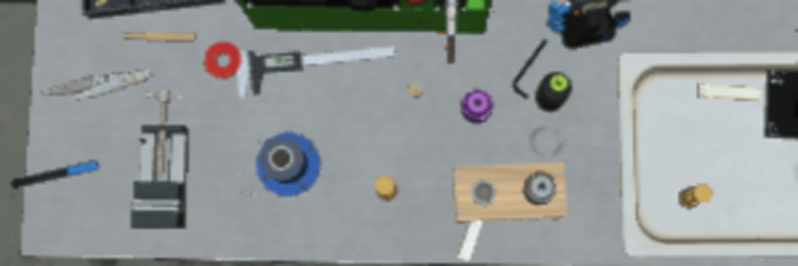

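```bash
cat >> h.py <<'E'
def blob(n,d,xy,zlo,zhi,r=.04):
    P=cloud(n,d);m=(d>0)&(abs(P[...,0]-xy[0])<r)&(abs(P[...,1]-xy[1])<r)&(P[...,2]>zlo)&(P[...,2]<zhi)
    Q=P[m]
    if len(Q)<3: print(n,'none');return
    (c,cr)=cv2.minEnclosingCircle(Q[:,:2].astype(np.float32))
    v,u=np.nonzero(m)
    print(n,len(Q),'mean',Q.mean(0).round(4),'circ',np.round(c,4),round(cr,4),'zmed',np.median(Q[:,2]).round(4),'px',u.mean().round(1),v.mean().round(1),'ray',ray(n,u.mean(),v.mean(),np.median(Q[:,2])).round(4)[:2])
E
python3 - <<'E'
from h import *
for n in('top','scene'):
    d=np.load(f'pics/{n}.npz')['d']
    for nm,xy,lo,hi,r in[('nose',(.449,-.321),.149,.163,.04),('sleeve',(.449,-.321),.107,.140,.04),('bar',(.453,-.117),.09,.107,.04),('barmid',(.453,-.117),.035,.08,.04),('sock',(.49,.03),.08,.095,.045),('flange',(.49,.03),.005,.015,.06),('dc',(.449,-.245),.1,.15,.03),('rack',(.449,-.28),.088,.0975,.08)]:
        print(nm,end=' ');blob(n,d,xy,lo,hi,r)
E
```

```text
nose top 66 mean [ 0.4522 -0.321   0.1558] circ [ 0.4537 -0.3214] 0.0182 zmed 0.1566 px 303.2 220.0 ray [ 0.4521 -0.321 ]
sleeve top 20 mean [ 0.4475 -0.3178  0.1355] circ [ 0.4525 -0.321 ] 0.0216 zmed 0.1362 px 301.8 221.8 ray [ 0.4474 -0.3178]
bar top 42 mean [ 0.4558 -0.1127  0.1002] circ [ 0.4565 -0.113 ] 0.013 zmed 0.1005 px 243.9 219.2 ray [ 0.4558 -0.1128]
barmid top 5 mean [ 0.4471 -0.1178  0.0462] circ [ 0.448  -0.1168] 0.0059 zmed 0.048 px 245.8 222.8 ray [ 0.447  -0.1179]
sock top 162 mean [0.4913 0.0291 0.0854] circ [0.4915 0.0301] 0.0303 zmed 0.085 px 205.4 209.1 ray [0.4913 0.0291]
flange top 224 mean [0.4848 0.0254 0.0091] circ [0.4872 0.0292] 0.0805 zmed 0.0088 px 208.8 213.0 ray [0.4848 0.0254]
dc top 73 mean [ 0.4486 -0.2466  0.1145] circ [ 0.4583 -0.2464] 0.0261 zmed 0.1117 px 281.2 221.5 ray [ 0.4488 -0.2467]
rack top 523 mean [ 0.4485 -0.2812  0.0929] circ [ 0.4512 -0.2834] 0.0822 zmed 0.0928 px 290.6 222.2 ray [ 0.4484 -0.2812]
nose scene 102 mean [ 0.4483 -0.3235  0.1547] circ [ 0.4506 -0.322 ] 0.0155 zmed 0.1558 px 280.4 226.1 ray [ 0.4469 -0.3245]
sleeve scen
[... 151 characters left out ...]
 0.0982] circ [ 0.4543 -0.114 ] 0.0139 zmed 0.0996 px 219.6 217.7 ray [ 0.4516 -0.1179]
barmid scene 110 mean [ 0.4511 -0.1183  0.0579] circ [ 0.4549 -0.1142] 0.0115 zmed 0.0583 px 220.6 230.8 ray [ 0.4507 -0.1187]
sock scene 167 mean [0.4883 0.0249 0.0849] circ [0.4912 0.0281] 0.0317 zmed 0.0848 px 194.6 201.6 ray [0.4883 0.0249]
flange scene 226 mean [0.4794 0.0138 0.0103] circ [0.4888 0.0292] 0.0476 zmed 0.0105 px 197.2 225.3 ray [0.479  0.0136]
dc scene 149 mean [ 0.4425 -0.2518  0.1134] circ [ 0.447  -0.2483] 0.0177 zmed 0.1115 px 255.4 231.7 ray [ 0.4447 -0.2499]
rack scene 817 mean [ 0.4408 -0.2919  0.0925] circ [ 0.4514 -0.2837] 0.0831 zmed 0.0926 px 268.2 245.1 ray [ 0.4405 -0.293 ]
```

>>> jog_arm(commands=[0,-541.5,-667,66.7,0,-541.5,-667,66.7,0,-541.5,-667,66.7,0,-541.5,-667,66.7,0,-541.5,-667,66.7,0,-541.5,-667,66.7,0,-541.5,-667,66.7,0,-541.5,-667,66.7], grip=85, force=80)

```text
clock: 0.77
tool_pos: [0.3077, 0.1828, 0.2393]
tcp_rot: [-0.842, 1.571, -0.682]
contact_force: [1.8, -0.4, 0.4]
gripper_width: 0.0852
```

>>> jog_arm(commands=[0,-521,60,9.4,0,-521,60,9.4,0,-521,60,9.4,0,-521,60,9.4,0,-521,60,9.4,0,-521,60,9.4,0,-521,60,9.4,0,-521,60,9.4])

```text
clock: 1.43
tool_pos: [0.3998, -0.138, 0.2392]
tcp_rot: [2.228, 1.57, 2.228]
contact_force: [1.7, 0.4, 0.4]
gripper_width: 0.0851
```

>>> jog_arm(commands=[0,-183.5,51,0,0,-183.5,51,0,0,-183.5,51,0,0,-183.5,51,0,0,-183.5,51,0,0,-183.5,51,0,0,-183.5,51,0,0,-183.5,51,0])

```text
clock: 2.1
tool_pos: [0.4509, -0.3185, 0.239]
tcp_rot: [2.185, 1.57, 2.186]
contact_force: [-0.4, -0.3, 0.4]
gripper_width: 0.0853
```

>>> jog_arm(commands=[25,-3,0,0,60,-3,0,0,90,-3,0,0,110,-3,0,0,122,-3,0,0,129,-3,0,0,129,-3,0,0,129,-3,0,0])

```text
clock: 2.77
tool_pos: [0.4514, -0.3218, 0.1111]
tcp_rot: [-0.819, 1.57, -0.817]
contact_force: [0.3, 0.3, -0.3]
gripper_width: 0.0847
```

Run:
```python
from h import *
s=ctrl.sense();print(s['tool_pos'],s['contact_force'])
a,d=snap('scene');cv2.imwrite('pics/g1.png',cv2.resize(a[130:300,190:390],None,fx=3,fy=3,interpolation=cv2.INTER_CUBIC)[:,:,::-1])
```

```text
[ 0.45140705 -0.32179309  0.11114571] [ 0.26028437  0.30375265 -0.34350376]
```

View pics/g1.png

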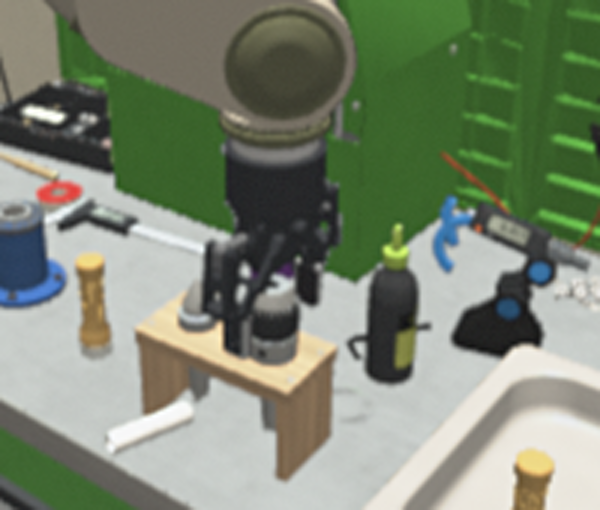

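Picture 5 shows the fingers astride the chuck's sleeve (crop pixel ~(270,320)), with the rack, bottle and bar untouched. Closing.

>>> jog_arm(commands=[0,0,0,0,0,0,0,0,0,0,0,0,0,0,0,0,0,0,0,0,0,0,0,0,0,0,0,0,0,0,0,0], grip=30, force=70)

```text
clock: 3.48
tool_pos: [0.4514, -0.3224, 0.1111]
tcp_rot: [-0.774, 1.569, -0.773]
contact_force: [-1.6, 1.2, 5.9]
gripper_width: 0.0398
```

>>> jog_arm(commands=[0,0,0,0,0,0,0,0,-3,0,0,0,-6,0,0,0,-10,0,0,0,-15,0,0,0,-20,0,0,0,-20,0,0,0])

```text
clock: 4.15
tool_pos: [0.4515, -0.3225, 0.1315]
tcp_rot: [-0.83, 1.569, -0.83]
contact_force: [0.3, 0.3, -3.1]
gripper_width: 0.0394
```

>>> jog_arm(commands=[-20,0,0,0,-50,0,0,0,-85,0,0,0,-115,0,0,0,-130,0,0,0,-130,25,3,0,-130,55,6,0,-130,90,10,0])

```text
clock: 4.82
tool_pos: [0.4608, -0.2319, 0.2602]
tcp_rot: [-1.477, 1.571, -1.478]
contact_force: [0.4, 0.6, -4.2]
gripper_width: 0.0402
```

>>> jog_arm(commands=[0,39,4,0,0,77,8,0,0,115,13,0,0,153,17,0,0,190,21,0,0,222,24,0,0,225,25,0,0,225,25,0])

```text
clock: 5.48
tool_pos: [0.4857, -0.0055, 0.2604]
tcp_rot: [0.513, 1.571, 0.517]
contact_force: [1.1, -1.4, -3.8]
gripper_width: 0.0399
```

Run:
```python
from h import *
a,d=snap('scene');cv2.imwrite('pics/g2.png',cv2.resize(a[80:300,130:330],None,fx=2.6,fy=2.6,interpolation=cv2.INTER_CUBIC)[:,:,::-1])
b,e=snap('top')
s=ctrl.sense();print(s['clock'],s['tool_pos'],s['contact_force'],s['gripper_width'])
```

```text
5.5833 [ 0.48581433 -0.00760179  0.26027384] [-0.33201694 -0.59311603 -5.2231575 ] 0.039817746848179625
```

View pics/g2.png

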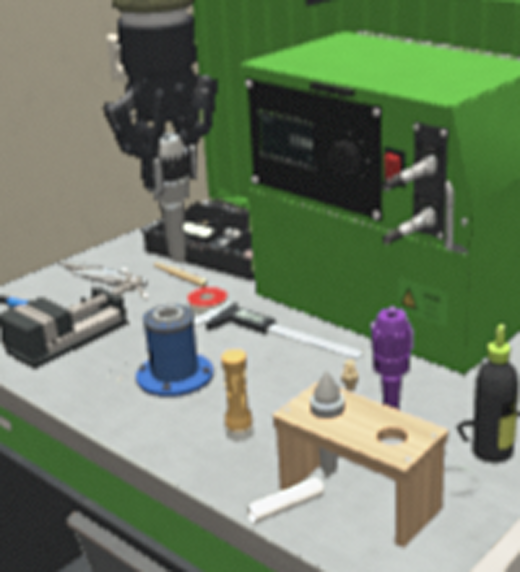

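```bash
cat > m.py <<'E'
from h import *
def axis(d,c,zlo,zhi,r=.03):
    """per-row silhouette middles of an upright round thing near c, as (z,y) with x=c[0]"""
    n='scene';P=cloud(n,d);p=ctrl.camera_params(n);R=np.array(p['R']);t=np.array(p['t']);cam=-R.T@t
    m=(d>0)&(np.hypot(P[...,0]-c[0],P[...,1]-c[1])<r)&(P[...,2]>zlo)&(P[...,2]<zhi)
    out=[]
    for v in np.unique(np.nonzero(m)[0]):
        u=np.nonzero(m[v])[0]
        if len(u)<4: continue
        w=R.T@np.array([((u[0]+u[-1])/2-p['cx'])/p['fx'],(v-p['cy'])/p['fy'],1])
        X=cam+w*(c[0]-cam[0])/w[0]; out.append((X[2],X[1],len(u)))
    return np.array(out)
E
python3 - <<'E'
from m import *
d=np.load('pics/scene.npz')['d'];s=ctrl.sense()['tool_pos']
print(s);print(axis(d,s,.165,.30).round(4))
print('sock');print(axis(d,(.490,.029),.012,.092,.04).round(4))
print('bar');print(axis(d,(.455,-.1135),.005,.105,.03).round(4)[::3])
P=cloud('scene',d);m=(d>0)&(np.hypot(P[...,0]-s[0],P[...,1]-s[1])<.03)&(P[...,2]>.13)&(P[...,2]<.24);Q=P[m]
print('shank lowest z',np.sort(Q[:,2])[:8].round(4))
for n in('top','scene'):
    im=np.load(f'pics/{n}.npz');d=im['d'];P=cloud(n,d)
    m=(np.hypot(P[...,0]-.49,P[...,1]-.029)<.036)&(P[...,2]>.08)&(P[...,2]<.092)
    Q=P[m];v,u=np.nonzero(m);h=cv2.convexHull(np.c_[u,v].astype(np.float32));e=cv2.fitEllipse(h) if len(h)>4 else None
    print(n,e,ray(n,*e[0],.088))
E
```

```text
[ 0.48581433 -0.00760179  0.26027384]
[[ 3.090e-01 -3.930e-02  5.000e+00]
 [ 3.058e-01 -3.700e-02  6.000e+00]
 [ 3.017e-01 -3.070e-02  9.000e+00]
 [ 2.973e-01 -2.230e-02  1.200e+01]
 [ 2.936e-01 -1.790e-02  1.500e+01]
 [ 2.903e-01 -1.550e-02  1.500e+01]
 [ 2.878e-01 -1.710e-02  1.500e+01]
 [ 2.836e-01 -1.050e-02  1.700e+01]
 [ 2.811e-01 -1.220e-02  1.700e+01]
 [ 2.786e-01 -1.380e-02  1.800e+01]
 [ 2.762e-01 -1.540e-02  1.700e+01]
 [ 2.728e-01 -1.300e-02  1.800e+01]
 [ 2.703e-01 -1.460e-02  1.700e+01]
 [ 2.669e-01 -1.210e-02  1.800e+01]
 [ 2.639e-01 -1.170e-02  1.800e+01]
 [ 2.600e-01 -7.100e-03  1.400e+01]
 [ 2.570e-01 -6.700e-03  1.400e+01]
 [ 2.540e-01 -6.300e-03  1.400e+01]
 [ 2.495e-01  5.000e-04  1.700e+01]
 [ 2.470e-01 -1.200e-03  1.600e+01]
 [ 2.449e-01 -5.000e-03  1.400e+01]
 [ 2.419e-01 -4.500e-03  1.400e+01]
 [ 2.378e-01  1.000e-04  1.200e+01]
 [ 2.358e-01 -3.600e-03  1.000e+01]
 [ 2.332e-01 -5.300e-03  9.000e+00]
 [ 2.301e-01 -4.900e-03  9.000e+00]
 [ 2.270e-01 -4.400e-03  9.000e+00]
 [ 2.245e-01 -6.100e-03  8.000e+00]
 [ 2.214e-01 -5.700e-03  8.000e+00]
 [ 2.183e-01 -5.20
[... 1714 characters left out ...]
1.132e-01  1.000e+01]
 [ 7.960e-02 -1.142e-01  9.000e+00]
 [ 7.040e-02 -1.153e-01  8.000e+00]
 [ 6.030e-02 -1.143e-01  8.000e+00]
 [ 5.010e-02 -1.134e-01  8.000e+00]
 [ 3.980e-02 -1.124e-01  8.000e+00]
 [ 3.110e-02 -1.155e-01  1.000e+01]
 [ 1.970e-02 -1.125e-01  1.100e+01]
 [ 1.000e-02 -1.136e-01  1.000e+01]
 [-7.000e-04 -1.126e-01  7.000e+00]]
shank lowest z [0.1645 0.1647 0.1655 0.1666 0.1683 0.1684 0.1695 0.1695]
top ((200.61880493164062, 213.64599609375), (2.907384157180786, 8.032100677490234), 141.95968627929688) [0.47425478 0.04569186 0.088     ]
scene ((194.6301727294922, 201.5963592529297), (10.717244148254395, 19.83866310119629), 83.54322814941406) [0.48482163 0.02037993 0.088     ]
```

>>> jog_arm(commands=[0,15,2,0,0,33,4,0,0,35,4,0,15,35,4,0,35,35,4,0,52,35,4,0,60,35,4,0,60,35,4,0])

```text
clock: 6.25
tool_pos: [0.4892, 0.0268, 0.1988]
tcp_rot: [3.024, 1.567, 3.023]
contact_force: [-0.4, 0.6, -5.2]
gripper_width: 0.0392
```

>>> jog_arm(commands=[0,0,0,0,0,0,0,0,0,0,0,0])

```text
clock: 6.5
tool_pos: [0.4903, 0.0275, 0.2013]
tcp_rot: [-0.214, 1.569, -0.214]
contact_force: [-1.4, -0.2, -4.9]
gripper_width: 0.0398
```

Run:
```python
from m import *
a,d=snap('scene');s=ctrl.sense();print(s['clock'],s['tool_pos'],s['tcp_rot'],s['contact_force'])
c=s['tool_pos'];A=axis(d,c,.112,.17,.025);print(A.round(4)[::2]);print('shank y',A[:,1].mean())
A=axis(d,(.490,.029),.03,.082,.04);print('sock y@.490',A[:,1].mean())
cv2.imwrite('pics/g3.png',cv2.resize(a[110:250,130:270],None,fx=4,fy=4,interpolation=cv2.INTER_CUBIC)[:,:,::-1])
```

```text
6.55 [0.49021947 0.0276141  0.2011871 ] [-0.21584579  1.56905898 -0.215044  ] [ 0.13100183  0.01557581 -3.78227893]
[[0.1642 0.0288 8.    ]
 [0.1581 0.0275 7.    ]
 [0.1514 0.0285 7.    ]
 [0.1446 0.0296 7.    ]
 [0.1385 0.0283 6.    ]
 [0.1323 0.027  7.    ]
 [0.1254 0.0281 7.    ]
 [0.1192 0.0268 6.    ]]
shank y 0.027754330681608798
sock y@.490 0.029398274534889347
```

View pics/g3.png

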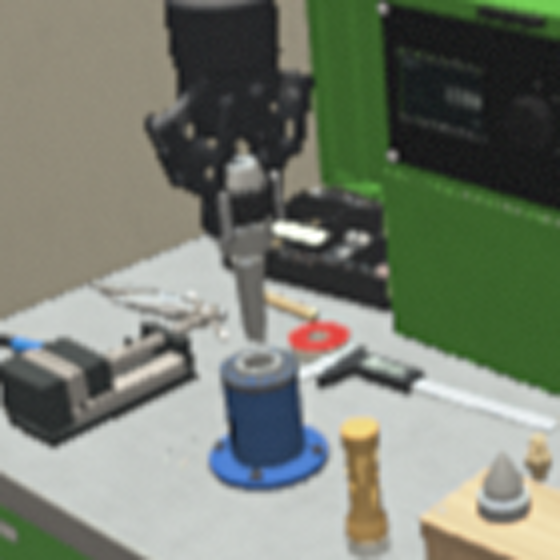

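>>> jog_arm(commands=[8,1,0,0,16,1,0,0,24,1,0,0,32,1,0,0,40,1,0,0,48,1,0,0,54,1,0,0,54,1,0,0])

```text
clock: 7.22
tool_pos: [0.4899, 0.0288, 0.1451]
tcp_rot: [2.901, 1.57, 2.901]
contact_force: [0.6, 0.2, -4.7]
gripper_width: 0.0392
```

Run:
```python
from h import *
s=ctrl.sense();print(s['clock'],s['tool_pos'],s['tcp_rot'],s['contact_force'],s['moment'],s['gripper_width'])
```

```text
7.2167 [0.48985693 0.02878622 0.14511718] [2.90057201 1.56998125 2.90140235] [ 0.58213594  0.24625288 -4.69768354] [-0.02224391 -0.16775097 -0.00410686] 0.039232236585282264
```

>>> jog_arm(commands=[2,0,0,0,4,0,0,0,6,0,0,0,8,0,0,0,10,0,0,0,12,0,0,0,14,0,0,0,14,0,0,0])

```text
clock: 7.88
tool_pos: [0.4903, 0.0287, 0.1322]
tcp_rot: [-0.132, 1.57, -0.132]
contact_force: [3.8, 0.2, -5.3]
gripper_width: 0.0397
```

>>> jog_arm(commands=[0.5,0,0,0,1,0,0,0,1.5,0,0,0,2,0,0,0,2,0,0,0])

```text
clock: 8.3
tool_pos: [0.4903, 0.0287, 0.1305]
tcp_rot: [-0.183, 1.569, -0.182]
contact_force: [5.0, -0.9, -2.9]
gripper_width: 0.0395
```

Run:
```python
from h import *
s=ctrl.sense();print(s['clock'],s['tool_pos'],s['tcp_rot'],s['contact_force'],s['moment'],s['gripper_width'])
```

```text
8.3 [0.49031721 0.02869452 0.13054038] [-0.18263776  1.56932734 -0.18175613] [ 4.96714887 -0.88290536 -2.87365441] [-0.19933398 -1.08581323 -0.03023356] 0.03951055560048887
```

>>> jog_arm(commands=[0,0,0.5,0,0,0,1,0,0,0,1,0])

```text
clock: 8.55
tool_pos: [0.4906, 0.0288, 0.1302]
tcp_rot: [3.092, 1.57, 3.093]
contact_force: [2.3, -1.0, -3.6]
gripper_width: 0.0396
```

>>> jog_arm(commands=[0.5,0,0.5,0,1,0,0.8,0,1.5,0,0.8,0,2,0,0.8,0,2,0,0.8,0])

```text
clock: 8.97
tool_pos: [0.4909, 0.0288, 0.1279]
tcp_rot: [3.135, 1.569, 3.136]
contact_force: [-2.1, -2.2, -3.7]
gripper_width: 0.0392
```

>>> jog_arm(commands=[0.5,-0.3,-0.2,0,1,-0.5,-0.2,0,1.5,-0.5,-0.2,0,2,-0.5,-0.2,0,2,-0.5,-0.2,0])

```text
clock: 9.38
tool_pos: [0.4912, 0.0284, 0.1262]
tcp_rot: [2.994, 1.57, 2.995]
contact_force: [-2.4, -0.7, -2.6]
gripper_width: 0.0395
```

>>> jog_arm(commands=[0.5,0,-0.3,0,1,0,-0.3,0,1.5,0,-0.3,0,1.5,0,-0.3,0])

```text
clock: 9.72
tool_pos: [0.491, 0.0283, 0.1248]
tcp_rot: [2.785, 1.57, 2.786]
contact_force: [-2.7, -0.4, -1.9]
gripper_width: 0.0398
```

>>> jog_arm(commands=[0.5,0,-0.3,0,1,0,-0.5,0,1,0,-0.5,0])

```text
clock: 9.97
tool_pos: [0.4908, 0.0283, 0.1239]
tcp_rot: [0.086, 1.57, 0.087]
contact_force: [-2.0, -0.4, -3.4]
gripper_width: 0.0397
```

>>> jog_arm(commands=[0.5,0,0,0,0.5,0,0,0])

```text
clock: 10.13
tool_pos: [0.4909, 0.0283, 0.1235]
tcp_rot: [-0.057, 1.57, -0.056]
contact_force: [-2.0, 0.5, 0.7]
gripper_width: 0.0396
```

>>> jog_arm(commands=[0,0,0,0])

```text
clock: 10.22
tool_pos: [0.4909, 0.0283, 0.1235]
tcp_rot: [-0.059, 1.57, -0.058]
contact_force: [-1.8, -0.3, 1.4]
gripper_width: 0.0394
```

>>> jog_arm(commands=[0,0,0,0])

```text
clock: 10.3
tool_pos: [0.4909, 0.0283, 0.1235]
tcp_rot: [-0.082, 1.57, -0.081]
contact_force: [-1.7, 0.2, 2.6]
gripper_width: 0.04
```

>>> jog_arm(commands=[0,0,0,0,0,0,0,0,0,0,0,0,0,0,0,0,0,0,0,0,0,0,0,0], grip=75)

```text
clock: 10.8
tool_pos: [0.4907, 0.0283, 0.1233]
tcp_rot: [-0.066, 1.571, -0.065]
contact_force: [-0.5, -0.2, -0.0]
gripper_width: 0.0747
```

>>> jog_arm(commands=[-10,0,0,0,-35,0,0,0,-70,0,0,0,-105,0,0,0,-130,0,0,0,-130,-30,-6,0,-130,-65,-14,0,-130,-90,-19,0])

```text
clock: 11.47
tool_pos: [0.4712, -0.0632, 0.2537]
tcp_rot: [-0.748, 1.57, -0.746]
contact_force: [-0.2, 0.4, -0.1]
gripper_width: 0.0753
```

Run:
```python
from m import *
a,d=snap('scene');b,e=snap('top');s=ctrl.sense();print(s['clock'],s['tool_pos'],s['tcp_rot'],s['contact_force'])
for n,D in(('scene',d),('top',e)):
    blob(n,D,(.491,.029),.150,.20,.03); blob(n,D,(.491,.029),.11,.15,.03); blob(n,D,(.455,-.1135),.09,.11,.03)
P=cloud('scene',d);m=(d>0)&(np.hypot(P[...,0]-.491,P[...,1]-.029)<.03)&(P[...,2]>.12);print(np.sort(P[m][:,2])[-6:])
cv2.imwrite('pics/g4.png',cv2.resize(a[130:270,130:270],None,fx=4,fy=4,interpolation=cv2.INTER_CUBIC)[:,:,::-1])
```

```text
11.5667 [ 0.47130591 -0.06441943  0.25338302] [-1.41828364  1.56999037 -1.42108472] [ 0.02406715  0.47737313 -0.36895886]
scene 123 mean [0.4854 0.0228 0.1614] circ [0.49   0.0284] 0.0208 zmed 0.1619 px 191.7 179.0 ray [0.4847 0.0219]
scene 173 mean [0.482  0.0177 0.1306] circ [0.4899 0.0273] 0.0217 zmed 0.1316 px 193.1 189.4 ray [0.4807 0.0161]
scene 69 mean [ 0.4531 -0.1159  0.0982] circ [ 0.4553 -0.1154] 0.0139 zmed 0.0997 px 219.5 217.7 ray [ 0.4513 -0.1177]
top 11 mean [0.4752 0.0255 0.1601] circ [0.4755 0.0248] 0.007 zmed 0.1584 px 203.6 211.5 ray [0.4754 0.0257]
top 9 mean [0.4734 0.0233 0.1359] circ [0.4746 0.0263] 0.012 zmed 0.142 px 205.1 212.7 ray [0.4728 0.0226]
top 40 mean [ 0.4556 -0.1133  0.0997] circ [ 0.4557 -0.1129] 0.0125 zmed 0.0997 px 244.1 219.3 ray [ 0.4556 -0.1133]
[0.17027105 0.1703252  0.17059753 0.17065903 0.17085131 0.17126681]
```

View pics/g4.png

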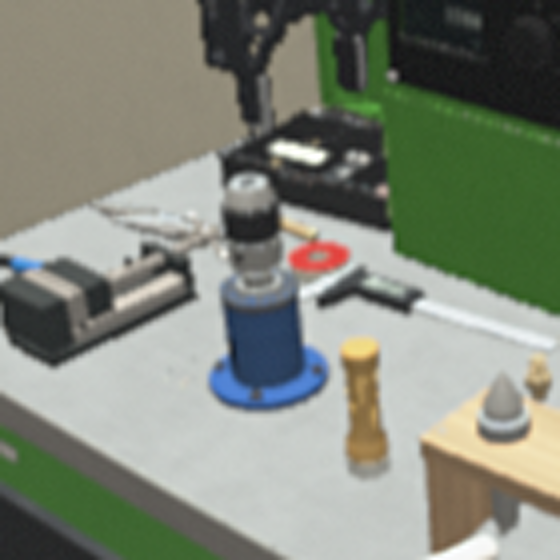

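>>> jog_arm(commands=[0,-30,-10,0,0,-49.5,-16,0,20,-49.5,-16,0,60,-49.5,-16,0,100,-49.5,-16,0,140,-49.5,-16,0,175,-49.5,-16,0,195,-49.5,-16,0])

```text
clock: 12.23
tool_pos: [0.4545, -0.1099, 0.0552]
tcp_rot: [2.601, 1.566, 2.602]
contact_force: [-0.7, 0.2, -0.2]
gripper_width: 0.0751
```

>>> jog_arm(commands=[0,0,0,0,0,0,0,0])

```text
clock: 12.4
tool_pos: [0.4559, -0.1108, 0.0583]
tcp_rot: [2.574, 1.569, 2.575]
contact_force: [0.8, -0.4, 0.9]
gripper_width: 0.0752
```

>>> jog_arm(commands=[4,-1.5,0,0,8,-3,0,0,9,-3,0,0,9,-3,0,0,9,-3,0,0])

```text
clock: 12.82
tool_pos: [0.456, -0.1143, 0.0498]
tcp_rot: [-0.475, 1.57, -0.474]
contact_force: [-0.6, 0.4, 0.4]
gripper_width: 0.0749
```

>>> jog_arm(commands=[0,0,0,0,0,0,0,0,0,0,0,0,0,0,0,0,0,0,0,0,0,0,0,0,0,0,0,0,0,0,0,0], grip=12, force=110)

```text
clock: 13.48
tool_pos: [0.4557, -0.1143, 0.0496]
tcp_rot: [-1.933, 1.571, -1.932]
contact_force: [-2.6, -0.5, 6.6]
gripper_width: 0.0206
```

>>> jog_arm(commands=[0,0,0,0,-3,0,0,0,-8,0,0,0,-15,0,0,0,-15,0,0,0,-15,0,0,0])

```text
clock: 13.98
tool_pos: [0.456, -0.1143, 0.0647]
tcp_rot: [-0.437, 1.57, -0.436]
contact_force: [0.3, -0.1, -3.6]
gripper_width: 0.0202
```

>>> jog_arm(commands=[-30,0,0,0,-70,0,0,0,-110,0,0,0,-150,0,0,0,-175,0,0,0,-184,0,0,0,-184,20,5,0,-184,50,12,0])

```text
clock: 14.65
tool_pos: [0.4675, -0.0651, 0.2474]
tcp_rot: [-2.827, 1.57, -2.829]
contact_force: [1.1, 0.4, -4.4]
gripper_width: 0.0204
```

>>> jog_arm(commands=[0,30,8,0,0,60,15,0,0,82,20,0,0,92,23,0,0,92,23,0,0,92,23,0])

```text
clock: 15.15
tool_pos: [0.4904, 0.0277, 0.2472]
tcp_rot: [-3.083, 1.569, -3.081]
contact_force: [-0.2, -0.5, -2.9]
gripper_width: 0.0206
```

Run:
```python
from m import *
a,d=snap('scene');s=ctrl.sense();print(s['clock'],s['tool_pos'],s['tcp_rot'],s['contact_force'])
A=axis(d,(.4908,.0285),.198,.225,.025);print('bar',A.round(4),A[:,1].mean())
A=axis(d,(.4908,.0285),.105,.166,.03);print('chuck',A.round(4),A[:,1].mean())
cv2.imwrite('pics/g5.png',cv2.resize(a[90:250,130:270],None,fx=3.6,fy=3.6,interpolation=cv2.INTER_CUBIC)[:,:,::-1])
```

```text
15.2 [0.49035413 0.02714833 0.24748339] [-3.04150813  1.56915465 -3.04086899] [-0.34970364 -0.69017811 -2.62305943]
bar [[ 0.2206  0.0271  8.    ]
 [ 0.2174  0.0276 11.    ]
 [ 0.2142  0.0281 11.    ]
 [ 0.211   0.0286 11.    ]
 [ 0.2078  0.0291 11.    ]
 [ 0.2046  0.0296 11.    ]
 [ 0.2014  0.0301 11.    ]
 [ 0.1987  0.0284 10.    ]
 [ 0.1943  0.0334  8.    ]] 0.029133133740833175
chuck [[ 0.161   0.0277 10.    ]
 [ 0.1577  0.0282 13.    ]
 [ 0.1543  0.0287 15.    ]
 [ 0.1509  0.0292 15.    ]
 [ 0.1476  0.0298 15.    ]
 [ 0.1442  0.0303 15.    ]
 [ 0.1407  0.0308 15.    ]
 [ 0.1387  0.0267 15.    ]
 [ 0.1353  0.0272 15.    ]
 [ 0.1311  0.0301 14.    ]
 [ 0.1277  0.0306 14.    ]
 [ 0.1249  0.0288 13.    ]
 [ 0.1222  0.027  14.    ]
 [ 0.1187  0.0275 14.    ]
 [ 0.1152  0.028  14.    ]
 [ 0.1117  0.0286 14.    ]
 [ 0.1082  0.0291 14.    ]
 [ 0.1039  0.0319 13.    ]
 [ 0.1004  0.0325 11.    ]
 [ 0.0968  0.033   7.    ]] 0.029287263199611786
```

View pics/g5.png

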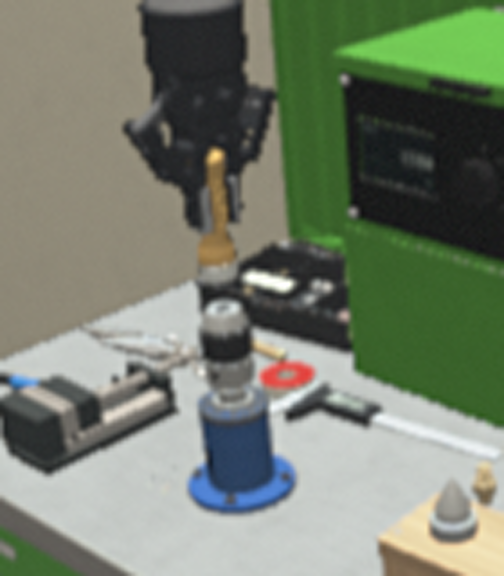

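>>> jog_arm(commands=[6,0,0,0,13,0,0,0,19,0,0,0,23,0,0,0,24,0,0,0,24,0,0,0,24,0,0,0])

```text
clock: 15.78
tool_pos: [0.4907, 0.0277, 0.2244]
tcp_rot: [-0.295, 1.571, -0.294]
contact_force: [-0.4, 0.2, -3.3]
gripper_width: 0.0201
```

>>> jog_arm(commands=[1,0,0,0,2,0,0,0])

```text
clock: 15.95
tool_pos: [0.4908, 0.0278, 0.2225]
tcp_rot: [-0.218, 1.57, -0.217]
contact_force: [0.4, 1.2, -3.5]
gripper_width: 0.0201
```

>>> jog_arm(commands=[1,0,0,0])

```text
clock: 16.03
tool_pos: [0.4907, 0.0278, 0.2214]
tcp_rot: [-0.308, 1.57, -0.307]
contact_force: [0.2, 1.1, -3.3]
gripper_width: 0.0204
```

>>> jog_arm(commands=[1,0,0,0])

```text
clock: 16.12
tool_pos: [0.4907, 0.0278, 0.2203]
tcp_rot: [-0.255, 1.571, -0.254]
contact_force: [0.2, 0.9, -2.6]
gripper_width: 0.0204
```

>>> jog_arm(commands=[1,0,0,0])

```text
clock: 16.2
tool_pos: [0.4906, 0.0278, 0.2193]
tcp_rot: [0.051, 1.571, 0.052]
contact_force: [-0.6, -0.4, -3.0]
gripper_width: 0.0205
```

>>> jog_arm(commands=[1,0,0,0])

```text
clock: 16.28
tool_pos: [0.4906, 0.0278, 0.2182]
tcp_rot: [-1.404, 1.571, -1.403]
contact_force: [-0.4, 0.6, -1.0]
gripper_width: 0.0207
```

>>> jog_arm(commands=[1,0,0,0])

```text
clock: 16.37
tool_pos: [0.4908, 0.0277, 0.2176]
tcp_rot: [-0.292, 1.57, -0.291]
contact_force: [-1.7, 0.4, 4.3]
gripper_width: 0.0202
```

>>> jog_arm(commands=[1,0,0,0])

```text
clock: 16.45
tool_pos: [0.4909, 0.0278, 0.217]
tcp_rot: [-0.259, 1.57, -0.258]
contact_force: [-1.0, 0.9, 5.3]
gripper_width: 0.0205
```

>>> jog_arm(commands=[1,0,0,0])

```text
clock: 16.53
tool_pos: [0.4909, 0.0278, 0.216]
tcp_rot: [-0.219, 1.569, -0.218]
contact_force: [-0.9, 0.3, 4.8]
gripper_width: 0.0204
```

>>> jog_arm(commands=[1,0,0,0])

```text
clock: 16.62
tool_pos: [0.4908, 0.0278, 0.2148]
tcp_rot: [-0.209, 1.57, -0.208]
contact_force: [-1.3, 0.3, 4.7]
gripper_width: 0.0198
```

>>> jog_arm(commands=[1,0,0,0])

```text
clock: 16.7
tool_pos: [0.4908, 0.0278, 0.2137]
tcp_rot: [-0.186, 1.57, -0.185]
contact_force: [-0.9, 1.6, 4.9]
gripper_width: 0.0203
```

>>> jog_arm(commands=[1,0,0,0])

```text
clock: 16.78
tool_pos: [0.4908, 0.0278, 0.2125]
tcp_rot: [-0.195, 1.57, -0.194]
contact_force: [-0.6, 0.0, 5.2]
gripper_width: 0.0203
```

>>> jog_arm(commands=[1,0,0,0])

```text
clock: 16.87
tool_pos: [0.4908, 0.0278, 0.2114]
tcp_rot: [-0.189, 1.57, -0.188]
contact_force: [-0.7, -0.0, 4.6]
gripper_width: 0.0206
```

>>> jog_arm(commands=[1,0,0,0])

```text
clock: 16.95
tool_pos: [0.4908, 0.0278, 0.2103]
tcp_rot: [-0.2, 1.57, -0.199]
contact_force: [-0.1, -0.1, 4.7]
gripper_width: 0.0206
```

>>> jog_arm(commands=[1,0,0,0])

```text
clock: 17.03
tool_pos: [0.4908, 0.0278, 0.2093]
tcp_rot: [-0.313, 1.57, -0.312]
contact_force: [0.6, -0.4, 4.8]
gripper_width: 0.0198
```

>>> jog_arm(commands=[1,0,0,0])

```text
clock: 17.12
tool_pos: [0.4908, 0.0278, 0.2083]
tcp_rot: [-0.312, 1.57, -0.312]
contact_force: [-0.5, -0.3, 4.5]
gripper_width: 0.0205
```

>>> jog_arm(commands=[1,0,0,0])

```text
clock: 17.2
tool_pos: [0.4907, 0.0278, 0.2073]
tcp_rot: [-0.213, 1.57, -0.212]
contact_force: [0.0, 0.1, 5.3]
gripper_width: 0.0204
```

>>> jog_arm(commands=[1,0,0,0])

```text
clock: 17.28
tool_pos: [0.4907, 0.0278, 0.2063]
tcp_rot: [-0.083, 1.571, -0.082]
contact_force: [-0.1, -0.2, 5.6]
gripper_width: 0.0204
```

>>> jog_arm(commands=[1,0,0,0])

```text
clock: 17.37
tool_pos: [0.4908, 0.0278, 0.2054]
tcp_rot: [-0.138, 1.57, -0.137]
contact_force: [-2.1, 0.4, 10.3]
gripper_width: 0.0204
```

>>> jog_arm(commands=[0.5,0,0,0])

```text
clock: 17.45
tool_pos: [0.4908, 0.0278, 0.2052]
tcp_rot: [-0.247, 1.57, -0.246]
contact_force: [-2.1, -0.0, 11.6]
gripper_width: 0.0204
```

>>> jog_arm(commands=[0.6,0,0,0])

```text
clock: 17.53
tool_pos: [0.4909, 0.0278, 0.205]
tcp_rot: [-0.212, 1.57, -0.211]
contact_force: [-2.0, 0.7, 13.9]
gripper_width: 0.0203
```

>>> jog_arm(commands=[1,0,0,0])

```text
clock: 17.62
tool_pos: [0.4909, 0.0278, 0.2044]
tcp_rot: [-0.219, 1.569, -0.218]
contact_force: [-3.5, 0.1, 21.0]
gripper_width: 0.0203
```

>>> jog_arm(commands=[-3,0,0,0,-8,0,0,0,-12,0,0,0,-12,0,0,0,-12,0,0,0])

```text
clock: 18.03
tool_pos: [0.4905, 0.0278, 0.215]
tcp_rot: [2.904, 1.57, 2.905]
contact_force: [-0.1, 0.5, -4.1]
gripper_width: 0.0205
```

>>> jog_arm(commands=[4,0,0,0,7,0,0,0,8,0,0,0,8,0,0,0])

```text
clock: 18.37
tool_pos: [0.4904, 0.0278, 0.2066]
tcp_rot: [2.951, 1.57, 2.951]
contact_force: [0.4, 0.5, -3.5]
gripper_width: 0.0202
```

>>> jog_arm(commands=[0.8,0,0,0])

```text
clock: 18.45
tool_pos: [0.4906, 0.0278, 0.2063]
tcp_rot: [2.864, 1.571, 2.865]
contact_force: [0.3, -0.1, -3.8]
gripper_width: 0.0205
```

>>> jog_arm(commands=[0.8,0,0,0])

```text
clock: 18.53
tool_pos: [0.4907, 0.0278, 0.2056]
tcp_rot: [-0.171, 1.571, -0.17]
contact_force: [-0.2, 0.2, -3.5]
gripper_width: 0.0206
```

>>> jog_arm(commands=[0.8,0,0,0])

```text
clock: 18.62
tool_pos: [0.4907, 0.0278, 0.2048]
tcp_rot: [-0.429, 1.571, -0.428]
contact_force: [-0.5, 0.6, -3.8]
gripper_width: 0.0205
```

>>> jog_arm(commands=[0.8,0,0,0])

```text
clock: 18.7
tool_pos: [0.4908, 0.0278, 0.2044]
tcp_rot: [-0.239, 1.57, -0.238]
contact_force: [-3.2, 0.1, 7.2]
gripper_width: 0.0201
```

>>> jog_arm(commands=[0.8,0,0,0])

```text
clock: 18.78
tool_pos: [0.4909, 0.0278, 0.2044]
tcp_rot: [-0.24, 1.569, -0.239]
contact_force: [-4.3, 0.2, 13.7]
gripper_width: 0.0208
```

>>> jog_arm(commands=[0.4,0,0,0])

```text
clock: 18.87
tool_pos: [0.4909, 0.0278, 0.2044]
tcp_rot: [-0.229, 1.569, -0.228]
contact_force: [-4.4, 1.1, 13.7]
gripper_width: 0.0204
```

>>> jog_arm(commands=[0.8,0,0,0])

```text
clock: 18.95
tool_pos: [0.491, 0.0278, 0.2043]
tcp_rot: [-0.229, 1.568, -0.228]
contact_force: [-6.6, 0.7, 22.0]
gripper_width: 0.0202
```

>>> jog_arm(commands=[-3,0,0,0,-8,0,0,0,-12,0,-0.5,0,-12,0,-0.5,0,-12,0,-0.5,0])

```text
clock: 19.37
tool_pos: [0.4902, 0.0278, 0.214]
tcp_rot: [0.07, 1.571, 0.071]
contact_force: [-0.8, -0.1, -3.6]
gripper_width: 0.0206
```

>>> jog_arm(commands=[4,0,0,0,7,0,0,0,8,0,0,0,8,0,0,0])

```text
clock: 19.7
tool_pos: [0.4899, 0.0279, 0.2054]
tcp_rot: [2.961, 1.569, 2.962]
contact_force: [-0.0, 0.3, -3.4]
gripper_width: 0.0201
```

>>> jog_arm(commands=[0.8,0,0,0,1.6,0,0,0])

```text
clock: 19.87
tool_pos: [0.4902, 0.0278, 0.2044]
tcp_rot: [-0.434, 1.571, -0.433]
contact_force: [-0.7, 0.1, 6.3]
gripper_width: 0.0202
```

>>> jog_arm(commands=[0.8,0,0,0])

```text
clock: 19.95
tool_pos: [0.4904, 0.0278, 0.2044]
tcp_rot: [-0.231, 1.57, -0.23]
contact_force: [-3.0, 1.0, 10.7]
gripper_width: 0.0204
```

>>> jog_arm(commands=[0.7,0,0,0])

```text
clock: 20.03
tool_pos: [0.4904, 0.0278, 0.2043]
tcp_rot: [-0.223, 1.569, -0.221]
contact_force: [-3.8, 0.3, 14.6]
gripper_width: 0.0204
```

>>> jog_arm(commands=[0.5,0,0,0])

```text
clock: 20.12
tool_pos: [0.4905, 0.0278, 0.2043]
tcp_rot: [-0.25, 1.568, -0.249]
contact_force: [-5.4, 0.2, 16.5]
gripper_width: 0.02
```

>>> jog_arm(commands=[0.7,0,0,0])

```text
clock: 20.2
tool_pos: [0.4906, 0.0278, 0.2042]
tcp_rot: [-0.235, 1.567, -0.234]
contact_force: [-6.8, 1.1, 23.8]
gripper_width: 0.0201
```

>>> jog_arm(commands=[-4,0,0,0,-15,0,0,0,-35,0,0,0,-45,0,0,0,-45,-30,-8,0,-45,-65,-17,0,-45,-100,-26,0,-45,-130,-32,0])

```text
clock: 20.87
tool_pos: [0.4574, -0.1038, 0.2467]
tcp_rot: [-1.892, 1.57, -1.891]
contact_force: [1.3, -0.6, -3.2]
gripper_width: 0.0203
```

>>> jog_arm(commands=[0,-12,-3,0,15,-12,-3,0,50,-12,-3,0,90,-12,-3,0,130,-12,-3,0,165,-12,-3,0,180,-12,-3,0,184,-12,-3,0])

```text
clock: 21.53
tool_pos: [0.4541, -0.1136, 0.0601]
tcp_rot: [2.641, 1.565, 2.641]
contact_force: [0.3, -0.5, -3.0]
gripper_width: 0.0202
```

>>> jog_arm(commands=[0,0,0,0,0,0,0,0])

```text
clock: 21.7
tool_pos: [0.456, -0.1146, 0.0637]
tcp_rot: [-0.505, 1.569, -0.504]
contact_force: [-0.3, -0.0, -3.6]
gripper_width: 0.0202
```

Face about 14 mm above the bench. Lower slowly to contact.

>>> jog_arm(commands=[3,0,0,0,6,0,0,0,9,0,0,0,11,0,0,0,12,0,0,0,12,0,0,0])

```text
clock: 22.2
tool_pos: [0.4552, -0.1142, 0.0506]
tcp_rot: [2.676, 1.571, 2.677]
contact_force: [0.4, -0.6, -4.6]
gripper_width: 0.0199
```

>>> jog_arm(commands=[0.7,0,0,0,0.7,0,0,0])

```text
clock: 22.37
tool_pos: [0.4553, -0.1142, 0.05]
tcp_rot: [-0.53, 1.571, -0.529]
contact_force: [-0.1, -0.6, -3.1]
gripper_width: 0.0204
```

>>> jog_arm(commands=[0.6,0,0,0,0.6,0,0,0])

```text
clock: 22.53
tool_pos: [0.4553, -0.1142, 0.0496]
tcp_rot: [-0.5, 1.571, -0.499]
contact_force: [-0.7, 0.6, -0.6]
gripper_width: 0.0201
```

Touching (weight coming off the wrist). Release, then rise clear.

>>> jog_arm(commands=[0.3,0,0,0,0.3,0,0,0])

```text
clock: 22.7
tool_pos: [0.4554, -0.1142, 0.0496]
tcp_rot: [-0.52, 1.57, -0.519]
contact_force: [-2.1, 1.0, 4.3]
gripper_width: 0.0202
```

>>> jog_arm(commands=[0,0,0,0,0,0,0,0,0,0,0,0,0,0,0,0,0,0,0,0,0,0,0,0,0,0,0,0,0,0,0,0], grip=75)

```text
clock: 23.37
tool_pos: [0.4553, -0.1142, 0.0491]
tcp_rot: [2.243, 1.571, 2.244]
contact_force: [-0.1, 0.5, -1.1]
gripper_width: 0.0753
```

>>> jog_arm(commands=[-10,0,0,0,-35,0,0,0,-70,0,0,0,-105,0,0,0,-140,0,0,0,-170,0,0,0,-180,0,-15,0,-180,0,-40,0])

```text
clock: 24.03
tool_pos: [0.4168, -0.1149, 0.2317]
tcp_rot: [-0.517, 1.564, -0.515]
contact_force: [-1.2, -1.1, -0.4]
gripper_width: 0.0749
```

>>> jog_arm(commands=[0,0,-30,0,0,0,-60,0,0,0,-70,0,0,0,-70,0,0,0,-70,0])

```text
clock: 24.45
tool_pos: [0.3457, -0.1146, 0.2295]
tcp_rot: [-0.483, 1.569, -0.483]
contact_force: [0.8, 0.2, 0.2]
gripper_width: 0.0747
```

Run:
```python
from m import *
a,d=snap('scene');b,e=snap('top');s=ctrl.sense();print(s['clock'],s['tool_pos'],s['contact_force'])
for n,D in(('scene',d),('top',e)):
    blob(n,D,(.491,.029),.137,.18,.03); blob(n,D,(.455,-.1135),.09,.11,.03);blob(n,D,(.449,-.245),.1,.15,.03);blob(n,D,(.597,-.153),.015,.05,.03)
A=cv2.resize(a[100:300,130:390],None,fx=3,fy=3,interpolation=cv2.INTER_CUBIC)
cv2.imwrite('pics/f.png',A[:,:,::-1])
```

```text
24.55 [ 0.3462144  -0.11465555  0.22921548] [ 0.40808666 -0.48097517 -0.53437388]
scene 94 mean [0.4834 0.0226 0.1466] circ [0.4895 0.0274] 0.0197 zmed 0.1461 px 191.8 183.8 ray [0.4841 0.0235]
scene 67 mean [ 0.4532 -0.116   0.0985] circ [ 0.4557 -0.114 ] 0.0138 zmed 0.0997 px 219.5 217.6 ray [ 0.4517 -0.1175]
scene 147 mean [ 0.4427 -0.2518  0.1135] circ [ 0.447  -0.2472] 0.0173 zmed 0.112 px 255.5 231.7 ray [ 0.4445 -0.2503]
scene 48 mean [ 0.5976 -0.1527  0.0256] circ [ 0.5993 -0.1519] 0.0112 zmed 0.0242 px 264.2 222.5 ray [ 0.5994 -0.1513]
top 108 mean [0.4906 0.0281 0.1499] circ [0.4916 0.0286] 0.0208 zmed 0.1516 px 203.4 207.4 ray [0.4904 0.0279]
top 41 mean [ 0.4556 -0.1131  0.1013] circ [ 0.4555 -0.1129] 0.0125 zmed 0.1011 px 244.0 219.2 ray [ 0.4556 -0.113 ]
top 70 mean [ 0.4471 -0.2465  0.1152] circ [ 0.4491 -0.2514] 0.0206 zmed 0.113 px 281.2 221.9 ray [ 0.4473 -0.2466]
top 25 mean [ 0.5998 -0.1519  0.0253] circ [ 0.6068 -0.1619] 0.0226 zmed 0.0229 px 255.8 183.4 ray [ 0.6002 -0.1519]
```

View pics/f.png

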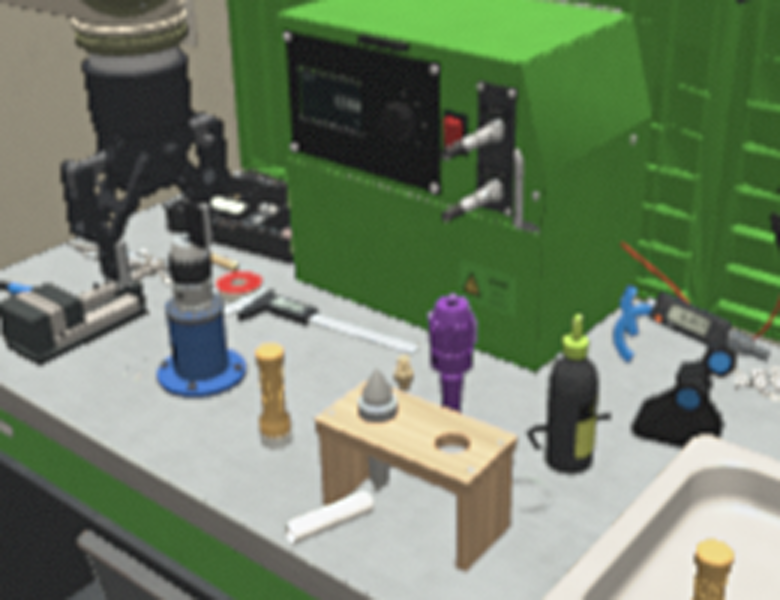

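```bash
python3 -c "
from station import ctrl
print(ctrl.sign_off())"
```

```text
the job is handed in; nothing more can be done
None
```

The chuck is seated and locked in the blue socket, and the job is handed in at about 24.6 s of the 72 s allowed. No verdict came back.

- **Chuck:** I took it from the rack's right-hand hole and lowered it into the socket with about 6–7 N of push. I released it hand-tight, with its origin about 26 mm above the bench.
- **Taps:** I used the leftmost bar, nylon face down, gave three slow taps and lifted it about 10 mm clear between them.

  | Tap | Wrist reading at stop | Movement of the chuck |
  |---|---|---|
  | 1 | 21 N | about 14 mm down (dragging at 8–9 N, then solid) |
  | 2 | 22 N | about 0.1 mm past tap 1's stop |
  | 3 | 24 N | about 0.1 mm more |

  Allowing for the bar's weight, the force on the nose was at most about 27 N, under the 40 N limit. A sideways force of about 7 N showed at the end of taps 2 and 3.
- **Last checks:** The final picture shows the chuck upright in the socket and the bar released, standing within a millimetre or so of where it started. The dead centre and brass fitting measured within about 3 mm of their first readings, which is within the scatter of the measurements. The oil bottle looks unmoved in the picture. I did not check the drift punch separately, but the arm never went near it.
- **Closest margin:** The chuck's final origin height works out at about 12–13 mm, near the low end of the 12–25 mm locking range. Camera and reach error of 1–2 mm is about as large as that margin, so the evidence that it is locked is the last two taps barely moving it.

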